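Fetch the relay from a tilt-out bin

ROBOT

A 6-joint arm with a two-finger parallel gripper is mounted at the origin on a cart in front of the work surface, level with it; the furniture and walls round the work are solid. World frame = base frame: x ahead of the robot, y to its left, z up, the work surface at z = 0. Lengths are in m, angles in rad, forces in N, time in s.
With the tool pointing down it reaches from about 0.375 to 0.925 m from the base axis. Payload 5.7 kg.
Tool frame: the origin (TCP) lies midway between the tips of the shut fingers; the grasp point (between the pads) lies 19 mm behind it; y points along the fingers, z is the direction in which the jaws open and shut, and the axes are right-handed (so a half turn about y gives the same grasp; the last joint's range is limited). The gripper opens to 88 mm and grips with 3 to 60 N. Pads are 20 mm wide; open, the fingers measure 115 mm over their backs; the gripper's body (75 mm by 178 mm) begins 61 mm behind the grasp point.
Start: joints at [-1.423, 0.359, 1.51, -0, 1.272, -0.115], TCP at [0.156, -0.579, 0.223] pointing down, gripper open.
Joint ranges: [-2.97, 2.97], [-1.01, 2.36], [0.21, 2.38], [-0.96, 4.11], [0.2, 2.71], [-2.98, 2.98]. Speed limits (rad/s): [2.39, 2.39, 3.14, 3.14, 3.14, 3.14].

INTERFACE

Orientations are given as a rotation vector (axis times angle).
In Python, from cell import get_state, eyes, finish_job gives the robot as it stands.
- The arm moves only by the tool jog_arm, never from a script. Its argument "steps" is a list of rows, each a list of 3 entries, a list of its own where there are three numbers: the shift along the tool's x, y, z in m, then the turn about the tool's y in rad, then the opening, from 0 (shut) to 1 (fully open). A call has 1 to 12 rows; each row shifts and turns the commanded pose from where the row before left it, along the tool's axes as they then stand; what a row does not reach is not made up. A row lasts 1/8 s, in which the tool goes at most 62.5 mm and 10.7 degrees, less where a joint would pass 70% of its speed; a pose out of reach is approached as far as the arm can. A call with a gripper value outside its range is refused whole. The fingers move at their own pace and stop on an object; "squeeze" is the grip in N (left out, the last holds). Time passes only in rows, so rows that do not move let the fingers close. It gives the time, the measured TCP pose, the force and the opening at its end, in the units of the state.
- get_state(): the state, without advancing time (a new reading comes with each control period).
- eyes.read_camera(name): name is "scene" or "top" or "wrist"; returns the picture (420x560x3 uint8, red, green, blue); there is no depth.
- eyes.camera_info(name): a dict with "fx", "fy", "cx", "cy" (pixels), "rvec" (rotation vector, rad) and "tvec" (3), from world to camera coordinates, as OpenCV has them; the wrist camera has in their place "T_tool_cam" (4x4, takes a point from camera to tool coordinates, whose origin is the TCP and whose axes are the tool frame's). Camera axes: x right, y down, z forward; pixel columns grow to the right and rows downward; lengths in m; the calibration is good to about 2 mm. A picture is of the moment at which its call begins: read the wrist's pose just before it. camera_info takes no time and is no camera call.
- finish_job(): hands the job in, once; it reports no verdict.
The state is a dict: "t": time; "q": joint angles; "qvel": joint speeds; "joint_torque": joint torques, N m; "ee_pos": TCP position; "ee_rot": TCP orientation; "ft_force": force on the tool from outside, world axes, zero at the start; "moment": the same for the moment, N m; "grip_width": finger opening in m.
Only numpy, scipy, OpenCV 4.12 (cv2) and the standard library are available. Lean on these libraries where they do the work, as an engineer would, in place of code of your own. Each camera call takes 0.05 s, during which the arm holds its last target. There are 200 camera calls.

TASK

One of the three clear tilt-out bins in the row holds a plug-in relay. Tilt that bin forward by its tab until it is fully out, take the relay out, lay it gently (no dropping) in the black tray on the bench, and leave that bin tilted out and the other two bins shut.

Things in the scene. Friction and masses are not known exactly. Their poses are not given: they have to be found in the camera images.
- relay: Plug-in relay 35x28x55 mm, 45 g: dark base 36 (x) by 28 (y) by 22 tall, above it a clear box 28 (x) by 20 (y), from 22 to 52 mm up. Origin: centre of its underside, z up through its top. Stands in its bin, x roughly along the bin's depth; as the bin tilts it shifts and leans forward onto the front panel (look again). Pinch the 20 mm box from above, fingers on its y sides, opened only about 50 mm.
- bin_a (a joint): Tilt of the relay's bin, rad: 0 shut, grows as its top comes forward to the robot and down, about a pivot at its lower front edge, to a stop at 0.80 (fully out). Friction holds it at any angle; 2 to 3 N at the tab moves it. Which place in the row it has varies.
- bin_a_pivot (a point): Middle of the pivot line, 56 mm above the bench. Frame tilts with the bin: x into the bin (shut: level, away from the robot), y along the row, z up the front panel (80 mm tall, at x=0). Clear bin, open top: inside 118 wide (y), 72 deep (x), floor z=0; back wall 22 tall, side walls slope from 64 (front) to 8 mm (back). Housing roof 86 mm above the pivot, from 34 mm behind it: lift forward and up.
- bin_a_tab (a point): Centre of the pull tab of the relay's bin: upright grey fin, 12 mm thick (y), 44 long (x, standing out from the panel to the robot), 36 tall (z), top level with the panel's, left of the bin's middle. At (-25, 32, 62) mm in bin_a_pivot's frame, same axes. Pinch its flat sides from above and lean the hand back towards the robot as the bin tilts, so that the fingers clear the panel.
- bin_b (a joint): Tilt of another bin of the row, like the relay's, holding the small terminal block (24 mm wide): 0 shut. Bins stand 132 mm apart.
- bin_c (a joint): Tilt of another bin of the row, like the relay's, holding the large terminal block (43 mm wide): 0 shut.
- tray_floor (a point): Centre of the inside floor of the fixed black tray, 202 (x) by 292 (y) by 50 mm tall, floor 4 mm above the bench, inside 184 by 272 mm; x and y along its sides, z up. A circuit breaker (87x35x79 mm) stands in its +y end, 85 to 105 mm from this point; the middle and -y end are empty.
Things that resemble listed ones, but are neither listed nor needed, are in the scene too. Leave any blue look-alike of the relay alone.

How it is judged:
By the outcome, as a careful person would: the job done as asked, in the order asked, and still so for the second after the job is handed in, with the robot touching nothing.
It also fails if it takes over 51 s, if anything falls off the work surface, if the arm or the gripper's body presses on something with over 40 N, if the wrist force passes 120 N, or if a joint passes its speed limit or range.

## Working session

There is one attempt and no reset: what is moved stays moved. The work goes in short steps, Python scripts to look and compute and a tool call to move; the robot and the scene stay as the last step left them, time stands still between calls to the robot, and variables do not carry over. Pictures are saved under pics/ and viewed, on a budget of 10 in all, crops included, one or two more only if the job needs it, and the job is handed in when it is done.

Besides the shell and the picture viewer there is one more tool, called after "Request:" as name(argument=value, ...) on one line, values as JSON. jog_arm: Moves the arm, as the interface text tells. Its arguments: {"type":"object","properties":{"steps":{"type":"array","items":{"type":"array"}},"squeeze":{"type":"number"}},"required":["steps"]}

```bash
mkdir -p pics; ls
python3 - <<'E'
from cell import get_state, eyes
import cv2,numpy as np
s=get_state();print({k:np.round(v,3).tolist() for k,v in s.items()})
for n in("scene","top"):
    im=eyes.read_camera(n);cv2.imwrite(f"pics/{n}0.png",im[:,:,::-1])
    c=eyes.camera_info(n);print(n,{k:np.round(v,3).tolist() for k,v in c.items()})
    R=cv2.Rodrigues(np.array(c['rvec'],float))[0];print(-R.T@np.array(c['tvec']),R.round(2).tolist())
print(eyes.camera_info("wrist"))
E
```

```text
pics
{'t': 0.0, 'q': [-1.423, 0.36, 1.511, 0.0, 1.272, -0.115], 'qvel': [0.0, -0.001, -0.001, -0.0, 0.001, -0.0], 'joint_torque': [-0.003, -51.538, -27.073, 0.067, 0.035, -0.0], 'ee_pos': [0.156, -0.579, 0.222], 'ee_rot': [-0.275, 2.083, -2.079], 'ft_force': [-0.161, -0.873, 0.169], 'moment': [-0.022, -0.009, -0.039], 'grip_width': 0.088}
scene {'fx': 413.473, 'fy': 413.473, 'cx': 282.78, 'cy': 209.76, 'rvec': [2.254, -0.63, 0.259], 'tvec': [-0.493, 0.249, 1.068]}
[ 0.11828736 -0.77870564  0.90838978] [[0.86, -0.51, -0.01], [-0.36, -0.58, -0.73], [0.37, 0.63, -0.69]]
top {'fx': 481.793, 'fy': 481.793, 'cx': 276.05, 'cy': 200.343, 'rvec': [2.137, -2.156, 0.173], 'tvec': [-0.048, 0.563, 1.574]}
[ 0.31769339 -0.0373927   1.64124601] [[-0.01, -1.0, 0.01], [-0.99, 0.01, -0.15], [0.15, -0.01, -0.99]]
{'fx': 367.3278748811648, 'fy': 367.3278748811648, 'cx': 279.7535166319087, 'cy': 213.5045721811954, 'T_tool_cam': array([[ 4.82506296e-04,  9.61734365e-01,  2.73983173e-01,
        -7.41860752e-02],
       [ 3.00232918e-05, -2.73983218e-01,  9.61734472e-01,
        -1.62214505e-01],
       [ 9.99999883e-01, -4.55817061e-04, -1.61073059e-04,
         1.09394550e-04],
       [ 0.00000000e+00,  0.00000000e+00,  0.00000000e+00,
         1.00000000e+00]])}
```

View pics/scene0.png

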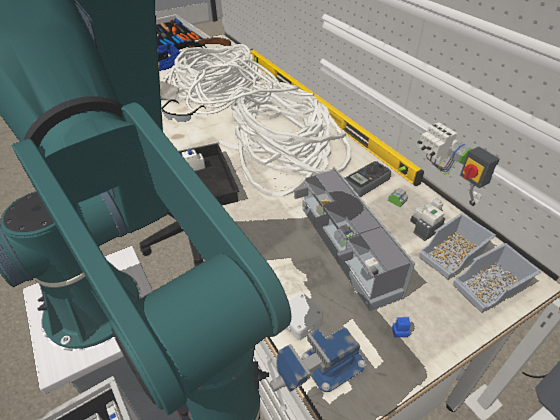

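View pics/top0.png

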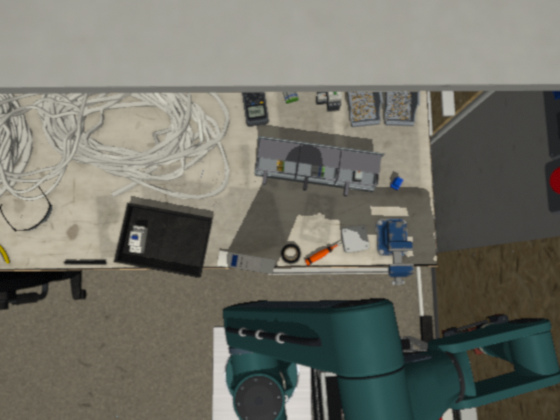

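The scene view shows the bin row at about (305..410, 180..300) and the tray at (215,170). The top view shows the row from (257,155) to (380,175), the tray near (163,237) and the blue look-alike at (397,183). Next I'll zoom in on the bins.

Run:
```python
import cv2,numpy as np
a=cv2.imread("pics/top0.png")[125:200,245:395];b=cv2.imread("pics/scene0.png")[165:310,290:420]
a=cv2.resize(a,None,fx=3.3,fy=3.3,interpolation=cv2.INTER_CUBIC)
b=cv2.resize(b,None,fx=2.2,fy=2.2,interpolation=cv2.INTER_CUBIC)
o=np.zeros((600,800,3),np.uint8)
o[:a.shape[0],:a.shape[1]]=a
o[600-b.shape[0]:,800-b.shape[1]:]=b
t=cv2.resize(cv2.imread("pics/top0.png")[190:285,105:220],None,fx=3,fy=3)
o[600-t.shape[0]:,:t.shape[1]]=t
cv2.imwrite("pics/crop0.png",o);print(a.shape,b.shape,t.shape)
```

```text
(248, 495, 3) (319, 286, 3) (285, 345, 3)
```

View pics/crop0.png

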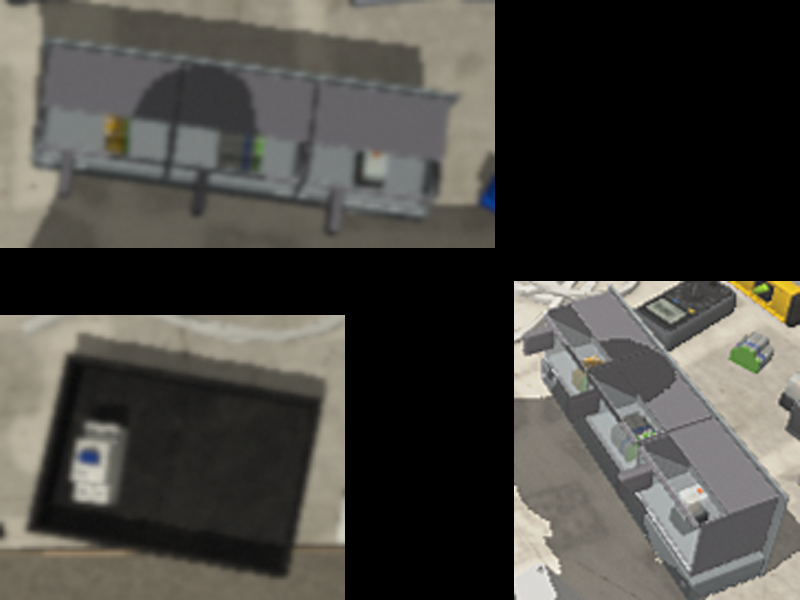

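Relay (dark base, clear box with white/orange core) is in the right-hand (-y) bin; the yellow and blue/green terminal blocks are in the other two. Right tab at crop (334,210). I'll measure that next.

```bash
cat > h.py <<'E'
import cv2,numpy as np
from cell import get_state, eyes
from scipy.spatial.transform import Rotation as Ro
def cam(n,s=None):
    c=eyes.camera_info(n);K=np.array([[c['fx'],0,c['cx']],[0,c['fy'],c['cy']],[0,0,1]])
    if n=="wrist":
        T=np.eye(4);T[:3,:3]=Ro.from_rotvec(s['ee_rot']).as_matrix();T[:3,3]=s['ee_pos']
        T=T@c['T_tool_cam'];return K,T[:3,:3],T[:3,3]
    R=cv2.Rodrigues(np.array(c['rvec'],float))[0];return K,R.T,-R.T@np.array(c['tvec'])
def ray(C,p,z):
    K,R,o=C;d=R@np.linalg.inv(K)@np.array([p[0],p[1],1.]);return o+d*(z-o[2])/d[2]
def proj(C,X):
    K,R,o=C;p=K@R.T@(np.array(X)-o);return p[:2]/p[2]
E
python3 - <<'E'
from h import *
C=cam("top")
f=lambda u,v:(245+u/3.3,125+v/3.3)
for nm,p in dict(L=(66,172),M=(200,190),R=(334,210),Rtip=(333,230),rowfrontL=(38,163),rowfrontR=(425,215)).items(): print(nm,ray(C,f(*p),.136).round(3))
g=lambda u,v:(105+u/3,190+(v-315)/3)
q=[ray(C,g(*p),.05) for p in((68,355),(322,381),(286,573),(30,529))]
print(np.round(q,3),np.mean(q,0))
s=get_state();R=Ro.from_rotvec(s['ee_rot']).as_matrix();print(R.round(2))
E
```

```text
L [ 0.623 -0.017  0.136]
M [ 0.604 -0.146  0.136]
R [ 0.584 -0.275  0.136]
Rtip [ 0.564 -0.274  0.136]
rowfrontL [0.632 0.01  0.136]
rowfrontR [ 0.578 -0.363  0.136]
[[0.555 0.441 0.05 ]
 [0.524 0.16  0.05 ]
 [0.314 0.196 0.05 ]
 [0.364 0.476 0.05 ]] [0.4393207  0.31825934 0.05      ]
[[-0.97 -0.    0.26]
 [-0.26  0.   -0.97]
 [-0.   -1.   -0.  ]]
```

Request:
jog_arm(steps=[[[0,-0.03,0],0.137,0.5],[[0,-0.03,0],0.137,0.5],[[0,-0.03,0],0.138,0.5],[[-0.038,0,-0.04],0,0.5],[[-0.038,0,-0.04],0,0.5],[[-0.038,0,-0.04],0,0.5],[[-0.038,0,-0.04],0,0.5],[[-0.038,0,-0.04],0,0.5],[[-0.038,0,-0.04],0,0.5],[[-0.038,0,-0.04],0,0.5],[[-0.038,0,-0.04],0,0.5],[[-0.038,0,-0.04],0,0.5]])

```text
t: 1.6
ee_pos: [0.5486, -0.2728, 0.3123]
ee_rot: [-0.159, -2.144, 2.143]
ft_force: [-0.3, 0.1, -0.0]
grip_width: 0.044
```

Run:
```python
from h import *
s=get_state();print(s['t'],s['ee_pos'],s['q'],Ro.from_rotvec(s['ee_rot']).as_matrix().round(3).tolist())
im=eyes.read_camera("wrist");cv2.imwrite("pics/w1.png",im[:,:,::-1]);np.savez("w1.npz",p=s['ee_pos'],r=s['ee_rot'])
print(proj(cam("wrist",s),(.584,-.275,.136)))
```

```text
1.6 [ 0.54864605 -0.27279393  0.31225278] [-5.74051220e-01  3.13734911e-01  1.35526966e+00 -8.26891786e-05
  1.47327791e+00  1.14589638e+00] [[-0.989, -0.001, -0.149], [0.149, 0.0, -0.989], [0.001, -1.0, -0.0]]
[275.99774448 153.04664009]
```

View pics/w1.png

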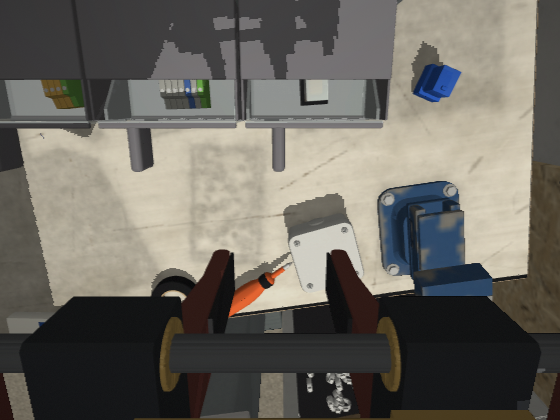

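The wrist view shows the relay bin's tab at columns 273–285 and rows 127–171, the relay at (314,92), and a row that lies level in the image, so the yaw is right.

Run:
```python
from h import *
d=np.load("w1.npz");s=dict(ee_pos=d['p'],ee_rot=d['r']);C=cam("wrist",s);R=Ro.from_rotvec(d['r']).as_matrix()
for p in((279,128),(279,171),(279,149),(248,124),(384,124),(110,124),(250,122)):
    X=ray(C,p,.136);print(p,X.round(4),'tool',(R.T@(X-d['p'])).round(4))
im=cv2.imread("pics/w1.png");print(im[150,262:296].mean(1).round().tolist());print(im[118:180,279].mean(1).round().tolist())
```

```text
(279, 128) [ 0.6057 -0.2811  0.136 ] tool [-0.0578  0.1762 -0.0003]
(279, 171) [ 0.5672 -0.2752  0.136 ] tool [-0.0189  0.1762 -0.0003]
(279, 149) [ 0.5872 -0.2783  0.136 ] tool [-0.0391  0.1762 -0.0003]
(248, 124) [ 0.6133 -0.2541  0.136 ] tool [-0.0613  0.1762 -0.028 ]
(384, 124) [ 0.5951 -0.3746  0.136 ] tool [-0.0612  0.1762  0.0938]
(110, 124) [ 0.6317 -0.1319  0.136 ] tool [-0.0613  0.1762 -0.1517]
(250, 122) [ 0.6147 -0.2562  0.136 ] tool [-0.063   0.1762 -0.0262]
[168.0, 172.0, 179.0, 181.0, 182.0, 184.0, 186.0, 189.0, 190.0, 191.0, 114.0, 85.0, 96.0, 104.0, 112.0, 113.0, 114.0, 116.0, 118.0, 113.0, 106.0, 101.0, 77.0, 175.0, 198.0, 199.0, 198.0, 199.0, 200.0, 199.0, 196.0, 194.0, 192.0, 192.0]
[95.0, 128.0, 125.0, 156.0, 167.0, 119.0, 118.0, 121.0, 123.0, 109.0, 113.0, 113.0, 113.0, 113.0, 113.0, 114.0, 114.0, 114.0, 113.0, 114.0, 114.0, 114.0, 115.0, 114.0, 115.0, 115.0, 115.0, 114.0, 116.0, 115.0, 115.0, 116.0, 116.0, 115.0, 115.0, 115.0, 115.0, 115.0, 116.0, 116.0, 117.0, 116.0, 117.0, 117.0, 117.0, 117.0, 117.0, 117.0, 118.0, 117.0, 117.0, 114.0, 111.0, 119.0, 201.0, 202.0, 202.0, 201.0, 201.0, 200.0, 199.0, 198.0]
```

Request:
jog_arm(steps=[[[-0.0275,0,-0.001],0,0.5],[[0,0.05,0],0,0.5],[[0,0.05,0],0,0.5],[[0,0.05,0],0,0.5],[[0,0.035,0],0,0.5],[[0,0.02,0],0,0.5],[[0,0,0],0,0.0],[[0,0,0],0,0.0],[[0,0,0],0,0.0],[[0,0,0],0,0.0]], squeeze=12)

```text
t: 2.9
ee_pos: [0.5758, -0.2754, 0.1089]
ee_rot: [-0.163, -2.148, 2.141]
ft_force: [1.6, 8.0, 2.8]
grip_width: 0.0119
```

Request:
jog_arm(steps=[[[0.007,0.004,-0.0005],0,0.0],[[0.0065,0.005,-0.0005],0,0.0],[[0.006,0.0055,0],0,0.0],[[0.0055,0.006,0],0,0.0]])

```text
t: 3.4
ee_pos: [0.5517, -0.2718, 0.0887]
ee_rot: [-0.164, -2.146, 2.145]
ft_force: [1.9, 5.0, 4.4]
grip_width: 0.012
```

Request:
jog_arm(steps=[[[0.005,0.0065,0],0,0.0],[[0.004,0.007,0],0,0.0],[[0.0035,0.0075,0],0,0.0],[[0.0025,0.0075,0],0,0.0],[[0.001,0.003,0],0,0.0],[[0,0,0],0,0.0]])

```text
t: 4.15
ee_pos: [0.5349, -0.2693, 0.0566]
ee_rot: [-0.161, -2.145, 2.143]
ft_force: [0.4, 6.1, 4.4]
grip_width: 0.0123
```

Run:
```python
from h import *
s=get_state();print(s['t'],s['ee_pos'],s['ft_force'])
im=eyes.read_camera("wrist");cv2.imwrite("pics/w2.png",im[:,:,::-1])
```

```text
4.15 [ 0.53485176 -0.26933177  0.05656917] [0.37304138 6.0686088  4.44986868]
```

View pics/w2.png

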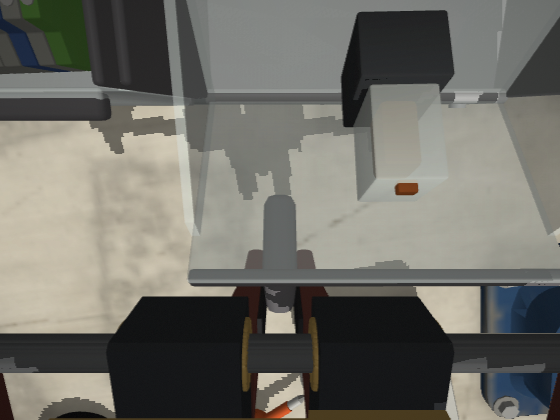

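The bin is tilted and the relay lies on the front panel, top towards the robot (box at (405,135), base at (400,60)). I'll push a little more to confirm the stop.

Request:
jog_arm(steps=[[[0.001,0.003,0],0,0.0],[[0.0005,0.003,0],0,0.0],[[0,0,0],0,0.0]])

```text
t: 4.58
ee_pos: [0.5351, -0.2694, 0.0523]
ee_rot: [-0.165, -2.146, 2.145]
ft_force: [0.4, 9.6, 14.5]
grip_width: 0.0118
```

Request:
jog_arm(steps=[[[0,-0.003,0],0,0.45],[[0,0,0],0,0.45],[[0,0,0],0,0.45],[[0,-0.04,0],0,0.45],[[0,-0.05,0],0,0.57],[[0,-0.05,0],0,0.57],[[-0.02,-0.04,0.02],0,0.57],[[-0.02,-0.02,0.02],0,0.57],[[0,0,0],0,0.57],[[0,0,0],0,0.57]])

```text
t: 5.82
ee_pos: [0.5653, -0.3145, 0.251]
ee_rot: [-0.157, -2.144, 2.14]
ft_force: [-0.6, -0.0, -0.1]
grip_width: 0.0498
```

Run:
```python
from h import *
s=get_state();print(s['t'],s['ee_pos'],s['ft_force'])
im=eyes.read_camera("wrist");cv2.imwrite("pics/w3.png",im[:,:,::-1]);np.savez("w3.npz",p=s['ee_pos'],r=s['ee_rot'])
# expected: pivot, panel top and relay predicted in V
bx=np.array([.989,-.149,0]);by=np.array([.149,.989,0]);ez=np.array([0,0,1.])
d=np.load("w1.npz");R=Ro.from_rotvec(d['r']).as_matrix();P=d['p']+R@np.array([-.0655,0,-.001])-by*.032;P[2]=.056
print("pivot",P);C=cam("wrist",s)
c,n=np.cos(.8),np.sin(.8);X=c*bx+n*ez;Z=-n*bx+c*ez
np.savez("bin.npz",P=P,X=X,Y=by,Z=Z)
for q in((0,-59,80),(0,59,80),(0,0,80),(0,-59,0),(0,59,0),(-47,32,80)): print(q,proj(C,P+(q[0]*X+q[1]*by+q[2]*Z)/1000).round(1))
```

```text
5.825 [ 0.56534841 -0.31454738  0.25104799] [-0.61289804 -0.02129457 -0.09636108]
pivot [ 0.6087995  -0.31318573  0.056     ]
(0, -59, 80) [339.4 216.4]
(0, 59, 80) [201.5 216.4]
(0, 0, 80) [270.4 216.4]
(0, -59, 0) [333.1 142.4]
(0, 59, 0) [209.9 142.5]
(-47, 32, 80) [238.6 238.9]
```

View pics/w3.png

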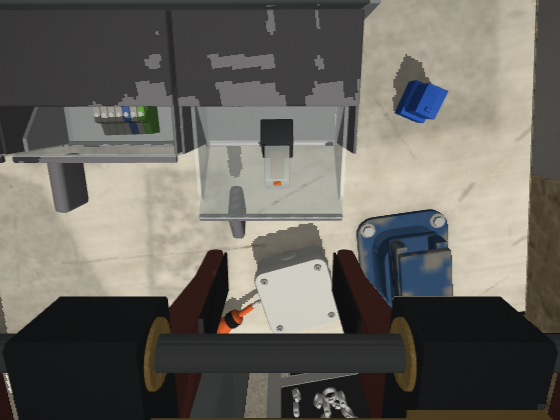

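Panel top and tab tip project exactly where predicted for 0.80 rad (rows 216 and 239), so the bin is fully out. The relay's box is centred near column 277 and rows 148–187. I'll check that against the leaning-on-panel model.

Run:
```python
from h import *
d=np.load("w3.npz");s=dict(ee_pos=d['p'],ee_rot=d['r']);C=cam("wrist",s);R=Ro.from_rotvec(d['r']).as_matrix()
b=np.load("bin.npz");P,X,Y,Z=(b[k] for k in"PXYZ")
L=lambda x,y,z:P+(x*X+y*Y+z*Z)/1000
y=-6
for q in((36,y,0),(36,y,22),(32,y,22),(32,y,52),(4,y,52),(36,y-14,11),(36,y+14,11),(32,y-10,40),(32,y+10,40)):print(q,proj(C,L(*q)).round(1))
im=cv2.imread("pics/w3.png")
print(im[135,255:300].mean(1).round().tolist());print(im[112:200,277].mean(1).round().tolist());print(im[172,255:300].mean(1).round().tolist())
print("grasp TCP delta tool", (R.T@(L(24,y,37)-np.array([0,0,.019])-d['p'])).round(4), L(24,y,37))
```

```text
(36, -6, 0) [277.5 116. ]
(36, -6, 22) [277.4 135.7]
(32, -6, 22) [277.4 138.8]
(32, -6, 52) [277.3 167.8]
(4, -6, 52) [277.5 186.2]
(36, -20, 11) [293.8 125.7]
(36, 8, 11) [261.1 125.7]
(32, -16, 40) [289.4 155.9]
(32, 4, 40) [265.3 155.9]
[137.0, 137.0, 137.0, 139.0, 137.0, 79.0, 42.0, 44.0, 43.0, 44.0, 44.0, 43.0, 44.0, 44.0, 45.0, 45.0, 44.0, 44.0, 44.0, 44.0, 43.0, 44.0, 44.0, 44.0, 43.0, 44.0, 44.0, 45.0, 44.0, 44.0, 45.0, 45.0, 44.0, 45.0, 45.0, 45.0, 44.0, 43.0, 122.0, 139.0, 138.0, 138.0, 138.0, 138.0, 139.0]
[139.0, 139.0, 139.0, 139.0, 139.0, 139.0, 139.0, 37.0, 37.0, 38.0, 39.0, 38.0, 39.0, 41.0, 40.0, 41.0, 41.0, 41.0, 42.0, 42.0, 42.0, 43.0, 44.0, 44.0, 44.0, 45.0, 45.0, 46.0, 46.0, 47.0, 48.0, 50.0, 48.0, 63.0, 132.0, 133.0, 133.0, 134.0, 136.0, 140.0, 142.0, 143.0, 145.0, 145.0, 146.0, 147.0, 149.0, 150.0, 150.0, 151.0, 152.0, 154.0, 154.0, 155.0, 155.0, 156.0, 157.0, 159.0, 160.0, 161.0, 162.0, 163.0, 163.0, 163.0, 166.0, 166.0, 166.0, 182.0, 180.0, 107.0, 109.0, 107.0, 124.0, 131.0, 167.0, 163.0, 167.0, 172.0, 172.0, 173.0, 172.0, 173.0, 172.0, 172.0, 172.0, 173.0, 172.0, 171.0]
[170.0, 171.0, 171.0, 170.0, 170.0, 169.0, 167.0, 167.0, 167.0, 157.0, 166.0, 169.0, 170.0, 170.0, 171.0, 163.0, 160.0, 161.0, 161.0, 161.0, 161.0, 163.0, 162.0, 163.0, 163.0, 163.0, 164.0, 164.0, 164.0, 169.0, 174.0, 174.0, 173.0, 173.0, 163.0, 165.0, 168.0, 166.0, 166.0, 167.0, 167.0, 167.0, 166.0, 166.0, 166.0]
grasp TCP delta tool [-0.0334  0.171  -0.0015] [ 0.59819232 -0.31765637  0.09899469]
```

Request:
jog_arm(steps=[[[-0.025,0,-0.002],0,0.57],[[0,0.05,0],0,0.57],[[0,0.05,0],0,0.57],[[0,0.04,0],0,0.57],[[0,0.02,0],0,0.57],[[0,0.005,0],0,0.57],[[0,0,0],0,0.57]], squeeze=10)

```text
t: 6.75
ee_pos: [0.5912, -0.3166, 0.0874]
ee_rot: [-0.159, -2.144, 2.143]
ft_force: [0.0, 0.6, 0.4]
grip_width: 0.0501
```

Request:
jog_arm(steps=[[[0,0,0],0,0.0],[[0,0,0],0,0.0],[[0,0,0],0,0.0],[[0,0,0],0,0.0]], squeeze=10)

```text
t: 7.25
ee_pos: [0.5918, -0.3173, 0.0881]
ee_rot: [-0.161, -2.144, 2.144]
ft_force: [0.1, 0.9, 1.0]
grip_width: 0.0209
```

Request:
jog_arm(steps=[[[0.002,-0.008,0],0,0.0],[[0.006,-0.015,0],0,0.0],[[0.015,-0.025,0],0,0.0],[[0.02,-0.03,0],0,0.0],[[0.02,-0.04,0],0,0.0],[[0.02,-0.04,0],0,0.0],[[0,-0.02,0],0,0.0],[[0,0,0],0,0.0]])

```text
t: 8.25
ee_pos: [0.5102, -0.3057, 0.2686]
ee_rot: [-0.165, -2.143, 2.149]
ft_force: [0.5, 0.5, -0.4]
grip_width: 0.0211
```

Run:
```python
from h import *
s=get_state();print(s['t'],s['ee_pos'],s['ft_force'],s['grip_width'])
im=eyes.read_camera("wrist");cv2.imwrite("pics/w4.png",im[:,:,::-1])
```

```text
8.25 [ 0.51022119 -0.30567226  0.26860065] [ 0.49161784  0.477484   -0.44028315] 0.02108122959561115
```

View pics/w4.png

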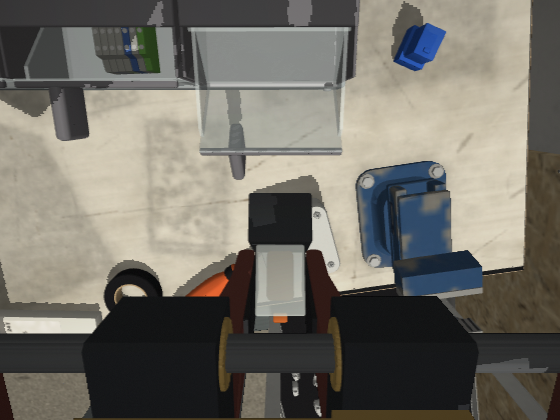

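Request:
jog_arm(steps=[[[0.012,0,-0.03],0,0.0],[[0.012,0,-0.047],0,0.0],[[0.012,0,-0.05],0,0.0],[[0.012,0,-0.05],0,0.0],[[0.012,0,-0.05],0,0.0],[[0.012,0,-0.05],0,0.0],[[0.012,0,-0.05],0,0.0],[[0.012,0,-0.05],0,0.0],[[0.012,0,-0.05],0,0.0],[[0.013,0,-0.05],0,0.0],[[0.013,0,-0.05],0,0.0],[[0.012,0,-0.035],0,0.0]])

```text
t: 9.8
ee_pos: [0.4475, 0.2745, 0.2642]
ee_rot: [-0.156, -2.143, 2.144]
ft_force: [0.4, 0.4, -0.5]
grip_width: 0.0209
```

Run:
```python
from h import *
s=get_state();print(s['t'],s['ee_pos'],s['ft_force'],s['grip_width'],np.round(s['q'],2))
im=eyes.read_camera("wrist");cv2.imwrite("pics/w5.png",im[:,:,::-1]);np.savez("w5.npz",p=s['ee_pos'],r=s['ee_rot'])
C=cam("wrist",s);R=Ro.from_rotvec(s['ee_rot']).as_matrix()
# predicted relay points in bin-plane (bx,z) relative to TCP for leans
G=np.array([22.6,47])-np.array([18,0]); 
for a in (.6,.8,1.0):
    c,n=np.cos(a),np.sin(a);f=lambda x,z:np.array([(x-G[0])*c-(z-G[1])*n,(x-G[0])*n+(z-G[1])*c])
    print(a,[(q,proj(C,s['ee_pos']+R@np.array([-f(*q)[0],-.019-f(*q)[1],0])/1.0*0+s['ee_pos']*0+R@(np.array([-f(*q)[0],-19-f(*q)[1],0])/1000)).round(0).tolist()) for q in((18,0),(18,22),(14,52),(-14,52))], 'corner',f(-18,0).round(1))
```

```text
9.8 [0.44753868 0.27446852 0.26422595] [ 0.4208222   0.44911764 -0.50158626] 0.02092912331151229 [0.42 0.21 1.61 0.   1.32 2.14]
0.6 [((18, 0), [279.0, 188.0]), ((18, 22), [279.0, 223.0]), ((14, 52), [279.0, 288.0]), ((-14, 52), [279.0, 318.0])] corner [  7.9 -51.6]
0.8 [((18, 0), [279.0, 180.0]), ((18, 22), [279.0, 222.0]), ((14, 52), [279.0, 294.0]), ((-14, 52), [279.0, 310.0])] corner [ 18. -49.]
1.0 [((18, 0), [279.0, 175.0]), ((18, 22), [279.0, 224.0]), ((14, 52), [279.0, 299.0]), ((-14, 52), [279.0, 303.0])] corner [ 27.3 -44.4]
```

View pics/w5.png

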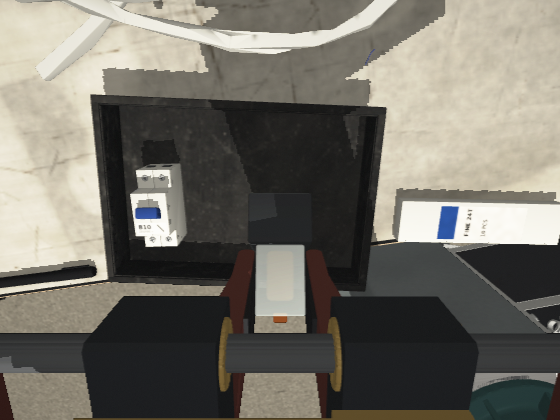

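The relay is held by the box over the tray, leaning with its top towards the robot. The tray's rim corners are (92,96), (386,107), (366,290) and (106,280). The breaker is at (157,205), and the relay's columns 250–312 clear it.

Run:
```python
from h import *
d=np.load("w5.npz");s=dict(ee_pos=d['p'],ee_rot=d['r']);C=cam("wrist",s);R=Ro.from_rotvec(d['r']).as_matrix()
q=[R.T@(ray(C,p,.05)-d['p']) for p in((92,96),(386,107),(366,290),(106,280))]
print(np.round(q,3),np.mean(q,0).round(3))
```

```text
[[-0.086  0.214 -0.183]
 [-0.076  0.214  0.105]
 [ 0.123  0.215  0.098]
 [ 0.111  0.214 -0.195]] [ 0.018  0.214 -0.044]
```

Request:
jog_arm(steps=[[[0,0.04,0],0,0.0],[[0,0.05,0],0,0.0],[[0,0.05,0],0,0.0],[[0,0.04,0],0,0.0],[[0,0.025,0],0,0.0],[[0,0.01,0],0,0.0],[[0,0.003,0],0,0.0],[[0,0.003,0],0,0.0]], squeeze=5)

```text
t: 10.85
ee_pos: [0.4494, 0.2729, 0.0453]
ee_rot: [-0.162, -2.145, 2.144]
ft_force: [-0.1, 0.8, -0.1]
grip_width: 0.0209
```

Request:
jog_arm(steps=[[[0,0.003,0],0,0.0],[[0,0.003,0],0,0.0],[[0,0,0],0,0.0]])

```text
t: 11.22
ee_pos: [0.4488, 0.2726, 0.0388]
ee_rot: [-0.16, -2.144, 2.144]
ft_force: [-0.2, 0.6, -0.1]
grip_width: 0.0207
```

Request:
jog_arm(steps=[[[0,0.003,0],0,0.0],[[0,0.003,0],0,0.0],[[0,0,0],0,0.0]])

```text
t: 11.6
ee_pos: [0.4485, 0.2725, 0.0324]
ee_rot: [-0.16, -2.143, 2.144]
ft_force: [-0.1, -0.5, -0.5]
grip_width: 0.0213
```

Request:
jog_arm(steps=[[[0,0.002,0],0,0.0],[[0,0.002,0],0,0.0],[[0,0,0],0,0.0]])

```text
t: 11.98
ee_pos: [0.4486, 0.2725, 0.0285]
ee_rot: [-0.16, -2.144, 2.144]
ft_force: [0.2, -0.1, -0.1]
grip_width: 0.0209
```

Request:
jog_arm(steps=[[[0,0.001,0],0,0.0],[[0,0.001,0],0,0.0],[[0,0,0],0,0.0]])

```text
t: 12.35
ee_pos: [0.4483, 0.2726, 0.0269]
ee_rot: [-0.16, -2.144, 2.143]
ft_force: [-2.8, 0.6, 4.5]
grip_width: 0.0211
```

Request:
jog_arm(steps=[[[0.003,0.002,0],0,0.0],[[0.003,0.002,0],0,0.0],[[0.0027,0.0025,0],0,0.0],[[0.0027,0.0025,0],0,0.0],[[0,0,0],0,0.0]])

```text
t: 12.98
ee_pos: [0.437, 0.2743, 0.0174]
ee_rot: [-0.159, -2.143, 2.144]
ft_force: [0.3, -0.2, 0.2]
grip_width: 0.0208
```

Run:
```python
from h import *
s=get_state();print(s['t'],s['ee_pos'],s['ft_force'],s['grip_width'])
a=eyes.read_camera("wrist")[:,:,::-1];b=eyes.read_camera("scene")[:,:,::-1]
o=np.zeros((520,800,3),np.uint8);w=a[150:350,150:400];o[:400,:500]=cv2.resize(w,(500,400));c=cv2.resize(b[130:220,150:265],None,fx=2.6,fy=2.6);o[:c.shape[0],501:501+c.shape[1]]=c
cv2.imwrite("pics/w6.png",o)
```

```text
12.975 [0.4369868  0.27429663 0.01736583] [ 0.34268133 -0.24176089  0.17998461] 0.020774467597307916
```

View pics/w6.png

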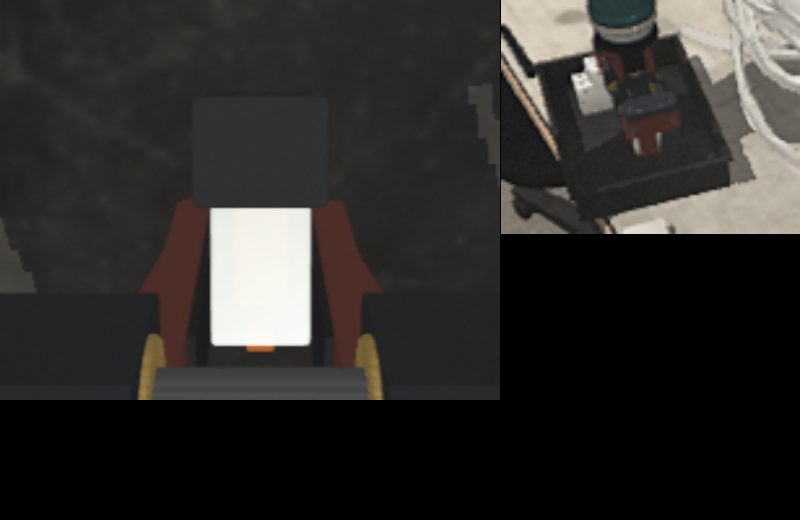

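The relay is rotating down onto its side as intended (base at (260,150), box below it). I'll keep lowering gently.

Request:
jog_arm(steps=[[[0.002,0.002,0],0,0.0],[[0.002,0.002,0],0,0.0],[[0,0,0],0,0.0]])

```text
t: 13.45
ee_pos: [0.4333, 0.2749, 0.0136]
ee_rot: [-0.16, -2.144, 2.144]
ft_force: [0.4, -0.3, 0.3]
grip_width: 0.0211
```

Request:
jog_arm(steps=[[[0.001,0.002,0],0,0.0],[[0.001,0.0015,0],0,0.0],[[0,0,0],0,0.0]])

```text
t: 13.82
ee_pos: [0.4313, 0.2752, 0.01]
ee_rot: [-0.16, -2.144, 2.144]
ft_force: [0.4, -0.3, 0.5]
grip_width: 0.0209
```

Request:
jog_arm(steps=[[[0,0.001,0],0,0.0],[[0,0.001,0],0,0.0],[[0,0,0],0,0.0]])

```text
t: 14.2
ee_pos: [0.4311, 0.2752, 0.0082]
ee_rot: [-0.16, -2.143, 2.143]
ft_force: [-1.9, 1.0, 3.7]
grip_width: 0.0208
```

Request:
jog_arm(steps=[[[0,0.001,0],0,0.0],[[0,0.0005,0],0,0.0],[[0,0,0],0,0.0]])

```text
t: 14.58
ee_pos: [0.4312, 0.2751, 0.0067]
ee_rot: [-0.16, -2.144, 2.144]
ft_force: [-3.0, 1.3, 5.0]
grip_width: 0.021
```

Run:
```python
from h import *
s=get_state();print(s['t'],s['ee_pos'],s['ft_force'],s['grip_width'])
a=eyes.read_camera("wrist")[:,:,::-1]
cv2.imwrite("pics/w7.png",cv2.resize(a[150:350,150:400],(500,400)))
C=cam("wrist",s);R=Ro.from_rotvec(s['ee_rot']).as_matrix()
for v in(198,203,208,252,256,322):
    for z in(.004,.022,.040,.036): 
        X=R.T@(ray(C,(280,v),z)-s['ee_pos']);print(v,z,X[0].round(4),end=' | ')
    print()
```

```text
14.575 [0.43120043 0.27514394 0.00672043] [-3.02250439  1.25866752  5.04168904] 0.021022420121308578
198 0.004 -0.0348 | 198 0.022 -0.0391 | 198 0.04 -0.0434 | 198 0.036 -0.0424 | 
203 0.004 -0.0324 | 203 0.022 -0.037 | 203 0.04 -0.0415 | 203 0.036 -0.0405 | 
208 0.004 -0.03 | 208 0.022 -0.0348 | 208 0.04 -0.0397 | 208 0.036 -0.0386 | 
252 0.004 -0.0081 | 252 0.022 -0.0153 | 252 0.04 -0.0225 | 252 0.036 -0.0209 | 
256 0.004 -0.006 | 256 0.022 -0.0134 | 256 0.04 -0.0209 | 256 0.036 -0.0192 | 
322 0.004 0.0302 | 322 0.022 0.0188 | 322 0.04 0.0074 | 322 0.036 0.0099 |
```

View pics/w7.png

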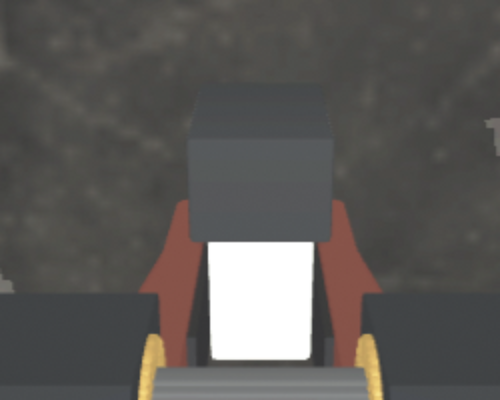

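The underside is now seen edge-on (rows 85–138) and its top and bottom edges cast to the same x within about 2 mm. The relay lies flat on the tray floor with 5 N contact, so I'll release it and retreat.

Request:
jog_arm(steps=[[[0,-0.001,0],0,0.3],[[0,0,0],0,0.5],[[0,0,0],0,0.55],[[0,0,0],0,0.55],[[0,-0.01,0],0,0.55],[[0,-0.03,0],0,0.55],[[0,-0.05,0],0,0.55],[[0,-0.05,0],0,0.55],[[0,-0.05,0],0,0.55],[[0.0,-0.03,0],0,0.55],[[0,0,0],0,0.55],[[0,0,0],0,0.55]])

```text
t: 16.12
ee_pos: [0.4308, 0.2748, 0.2272]
ee_rot: [-0.159, -2.143, 2.144]
ft_force: [0.6, 0.5, -0.2]
grip_width: 0.0485
```

Run:
```python
from h import *
s=get_state();print(s['t'],s['ee_pos'],s['ft_force'],s['grip_width'])
a=eyes.read_camera("wrist")[:,:,::-1];b=eyes.read_camera("scene")[:,:,::-1];t=eyes.read_camera("top")[:,:,::-1]
o=np.zeros((600,800,3),np.uint8);o[:315,:420]=cv2.resize(a,(420,315))
c=cv2.resize(b[150:310,220:420],None,fx=1.8,fy=1.8);o[:c.shape[0],430:430+c.shape[1]]=c
c=cv2.resize(t[110:280,105:405],None,fx=1.6,fy=1.6);o[320:320+c.shape[0],:c.shape[1]]=c
cv2.imwrite("pics/w8.png",o)
```

```text
16.125 [0.43083559 0.27481274 0.22719445] [ 0.58167383  0.54109632 -0.22447355] 0.04851886853229582
```

View pics/w8.png

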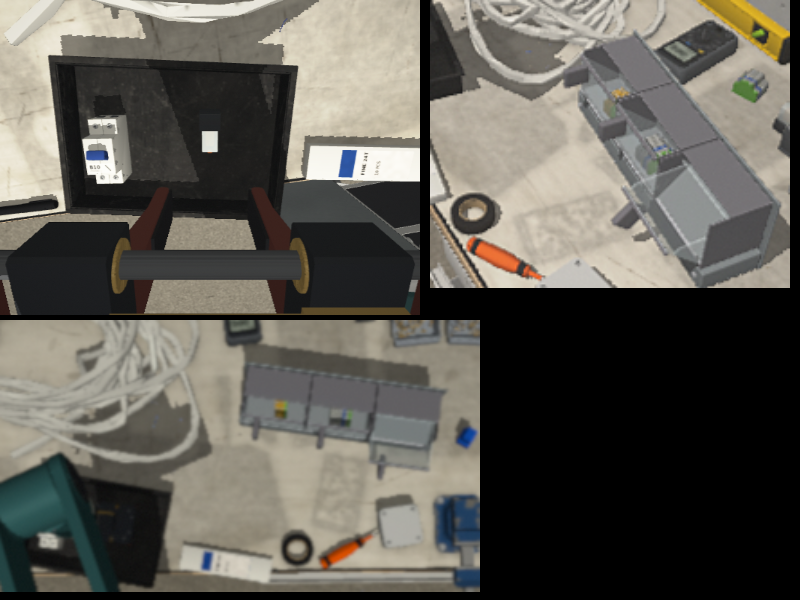

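The relay lies at about (209,138) in the tray, clear of the walls and the breaker. The right-hand bin is empty and out, the other two are shut, and the gripper is clear.

```bash
python3 -c "
from cell import finish_job
print(finish_job())"
```

```text
the job is handed in; nothing more can be done
None
```

The relay is out of its bin and lying on its side in the empty middle part of the black tray. I handed the job in at about 16 s of the 51 s limit.

- **Bin:** The relay was in the right-hand (-y) bin. I gripped its tab and tilted it out to the stop, where the upward force rose to about 15 N. The panel top and tab tip then projected where 0.80 rad predicts.
- **Relay:** I pinched the clear box from above; the opening read 21 mm. I lifted it forward and up, lowered it until it touched the tray floor, and rolled it onto its side. Contact forces stayed at about 5 N or less before I released it.
- **Last look:** The relay is clear of the tray walls and the breaker. Its bin is still fully out and empty, the other two bins are shut, and the gripper is about 0.22 m above the tray, touching nothing.
- **Disagreements:** The tool could only be turned about its own axis, so I could not lean the hand back as advised. The tab and the relay turned in the grip instead. The relay sat about 3–5 mm further up the panel than my model, which made no difference to the grasp.

I viewed 10 pictures, three of them crops or composites.

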